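# Close the ink caddy

### The arm

A 7-joint arm with a two-finger parallel gripper is mounted at the origin on the work surface. World frame = base frame: x ahead of the robot, y to its left, z up, the work surface at z = 0. Lengths are in m, angles in rad, forces in N, time in s.
With the tool pointing down it reaches from about 0.4 to 0.9 m from the base axis. Payload 5.5 kg.
Tool frame: the origin (TCP) lies on the centre line of the jaws, within the pads' length; the fingertips stand 14 mm ahead of it and the grasp point (between the pads) lies 5 mm behind it; z points along the fingers, y is the line along which they close (so a half turn about z gives the same grasp; the last joint's range is limited). The gripper opens to 92 mm and grips with 3 to 60 N. Pads are 19 mm wide; open, the fingers measure 130 mm over their backs; the gripper's body (75 mm by 190 mm) begins 47 mm behind the grasp point.
Start: joints at [-1.079, 0.501, -0.427, 1.55, 0.221, 1.138, -0.21], TCP at [0.147, 0.633, 0.241] pointing down, gripper open.
Joint ranges: [-2.88, 2.88], [-0.31, 2.03], [-1.54, 1.56], [0.2, 2.42], [-1.41, 4.55], [0.19, 2.02], [-2.57, 2.57]. Speed limits (rad/s): [2.57, 2.57, 3.14, 3.14, 3.14, 3.14, 3.14].

### API

Orientations are given as a rotation vector (axis times angle).
In Python, from workcell import ctrl gives the robot as it stands. The module is installed in compiled form; this text tells all that it offers.
- The arm moves only by the tool step_arm, never from a script. Its arguments are lists of equal length, an entry for each row: "jaw": the closure in counts, from 0 (fully open) to 255 (shut); "slide": the shift along the tool's x, y, z in m, a list of three; "twist": the turn about the tool's z in degrees. A call has 1 to 8 rows; each row is the pose to reach, as a shift and turn from the pose commanded when the call began, along the tool's axes at that moment; what a row does not reach only later rows make up. A row lasts 1/8 s, in which the tool goes at most 62.5 mm and 10.7 degrees, less where a joint would pass 70% of its speed; a pose out of reach is approached as far as the arm can. A call with a gripper value outside its range is refused whole. The fingers move at their own pace and stop on an object; "force" is the grip in N (left out, the last holds). Time passes only in rows, so rows that repeat a pose let the fingers close. It gives the time, the measured TCP pose, the force, the opening and the grip force at its end, in the units of the state.
- ctrl.state(): the state, without advancing time (a new reading comes with each control period).
- ctrl.get_image(name): name is "scene" or "top" or "wrist"; returns a dict with "color" (400x640x3 uint8, red, green, blue), "K" (3x3 intrinsics, pixels), "extrinsics" (4x4, takes a point from world to camera coordinates). Camera axes: x right, y down, z forward; pixel columns grow to the right and rows downward; lengths in m; the calibration is good to about 2 mm. A picture is of the moment at which its call begins. There is no depth.
- ctrl.hand_in(): hands the job in; it is judged then, once.
Trained networks look in a picture, given as the dict that the camera call returned (one of the last four; its "shot" number tells which), for a name from the list of things; names that differ only in an ending like _2 or _b are one class to them, and where a whole thing is asked for, a point or a joint stands for the part that bears it (a point fixed in the world has none). Each returns a list of dicts, best first, with "conf" (0 to 1); they miss things now and then, are a little off and sometimes report something else, mostly with a low value. They report only what shows in the picture. A call takes as long as a camera call. They do not tell look-alikes from the thing itself.
- ctrl.outline_of(picture, name): "pixels" (400x640 bool, what is visible of it) and "pixel" ([column, row] in pixels, amid what is visible of it).
The state is a dict: "time_s": time; "joint_positions": joint angles; "qd": joint speeds; "tau": joint torques, N m; "position": TCP position; "orientation": TCP orientation; "force": force on the tool from outside, world axes, zero at the start; "torque": the same for the moment, N m; "width": finger opening in m; "grasp_force": force on a finger pad.
Only numpy, scipy, OpenCV 4.12 (cv2) and the standard library are available. Lean on these libraries where they do the work, as an engineer would, in place of code of your own. Each camera call takes 0.05 s, during which the arm holds its last target. There are 200 camera calls.

### The job

The red ink bottle in the middle of the caddy's row has tipped against the front rail: stand it upright in its place between its two neighbours and let go of it. Then take the plywood top board by its handle from the sloping stand and lower it, level, over the caddy's steel post and brass pin, keeping hold until it lies fully home on the columns, then let go. Leave the other two bottles standing in their places, and the white tub and the cup where they are.

Things in the scene. Friction and masses are not known exactly. Their poses are not given: they have to be found in the camera images.
- caddy: fixed wooden ink caddy, 168 (x) by 210 (y) mm; origin on the table under the steel post, x towards its rear brush tray, y along the row of bottles. Three columns, 28 mm in diameter, flat tops at height 106 mm, stand at x = 0 and y = -70, 0, +70 mm: steel post on the middle one, brass pin on the one at +70, nothing on the other. Left or right of the robot (stand on the other side), yaw varies
- post_seat (a point): foot of the steel post: centre of the middle column's flat top, 106 mm above the table, where the board's underside rests when home; axes as the caddy. Post 16 mm in diameter, 20 mm tall; brass pin 70 mm away along +y, 10 mm in diameter, 14 mm tall from the same height; the top 4 mm of each is tapered
- lane_middle (a point): middle place of the caddy's front lane, on the lane floor (6 mm above the table), 50 mm from the post axis towards -x of the caddy; axes as the caddy. The lane runs along y, 56 mm wide, between the front rail (8 mm thick, top 44 mm above the table) and a rib (top 46 mm)
- bottle: red square ink bottle, 40 x 40 x 66 mm high, round cap 30 mm in diameter, from 70 to 96 mm above the underside; origin at the underside's centre, z towards the cap. 0.16 kg, black cap. Starts tipped 30 degrees towards -x of the caddy, side on the front rail's edge, foot in the lane, within 6 mm of the middle along the row. Pinch the cap across the row (along the caddy's y)
- bottle_left: amber square ink bottle, body 40 x 40 x 66 mm high, round cap 30 mm in diameter, from 70 to 96 mm above the underside; origin at the underside's centre, z towards the cap, standing in the lane about 70 mm towards +y of the caddy from the middle place; to be left standing
- bottle_right: blue square ink bottle, body 40 x 40 x 66 mm high, round cap 30 mm in diameter, from 70 to 96 mm above the underside; origin at the underside's centre, z towards the cap, white cap, standing in the lane about 70 mm towards -y of the caddy from the middle place; to be left standing
- stand: fixed sloping stand (table easel), 170 x 210 mm face tilted 26 degrees (0.45 rad), rising towards its +x, with a ledge along its low edge; origin on the table under the middle of the face, whose middle is 62 mm above the table; yaw only
- board: plywood board 150 (x) by 200 (y) by 10 mm, 0.32 kg, black bridge handle. Origin at the centre of its underside, z out of its upper face; starts lying on the stand's slope, x uphill. Through holes: 20 mm in diameter at the centre (post), 14 mm at y = +70 mm (pin). Handle bar along y over the centre, 112 mm long, 14 x 14 mm, centre line 55 mm above the underside; legs at y = -50, +50 mm
- board_hole (a point): centre of the board's post hole at the underside (the board's origin)
- board_handle (a point): middle of the handle's bar, 55 mm above the board's underside
- tub: closed white tub of primer with a blue band, 90 mm in diameter, 125 mm high, standing beyond the work; origin at the centre of its underside; leave alone
- jar: white ceramic cup, 72 mm in diameter, 80 mm high, standing between the robot and the work; origin at the centre of its underside; leave alone
Not all that is in view belongs to the job. What is shaped like the bottle but turquoise is not meant.

How it is judged:
On the way, in this order (a step that is already met when the one before it is completed fails the run):
1. the red bottle stands upright in the middle of the lane, released and at rest (angle between bottle's own z axis and vertical below 0.12 rad and x of bottle in the frame of caddy between -0.063 and -0.037 m and y of bottle in the frame of caddy between -0.03 and 0.03 m and z of bottle in the frame of caddy below 0.01 m and contact force between the fingers and bottle below 0.1 N and linear speed of bottle below 0.02 m/s), for 0.3 s.
2. the board, still held, is down over post and pin to within 5 mm of home (horizontal distance between board_hole and post_seat below 0.004 m and angle between the x axis of board and the x axis of caddy, either way round below 0.09 rad and z of board_hole in the frame of caddy below 0.111 m and contact force between the fingers and board above 0.5 N), for 0.05 s.
At the end, for the whole second after the job is handed in: Red bottle upright (7 deg) on the lane floor in the middle place (30 mm along the row); board home on the columns (3 mm in height, 3 deg of level, hole 4 mm from the post axis, 5 deg in yaw); both neighbours upright in the lane; all released, at rest (angle between each of bottle, bottle_left, bottle_right's own z axis and vertical below 0.12 rad and x of bottle in the frame of caddy between -0.063 and -0.037 m and y of bottle in the frame of caddy between -0.03 and 0.03 m and z of each of bottle, bottle_left, bottle_right in the frame of caddy below 0.01 m and horizontal distance between board_hole and post_seat below 0.004 m and angle between the x axis of board and the x axis of caddy, either way round below 0.09 rad and z of board_hole in the frame of caddy below 0.109 m and angle between the z axis of board and the z axis of caddy, either way round below 0.05 rad and linear speed of each of bottle, board below 0.02 m/s); the robot touches nothing.
It fails at once if a neighbour bottle is tipped over 25 degrees or pushed more than 25 mm (angle between any of bottle_left, bottle_right's own z axis and vertical above 0.44 rad or distance of any of bottle_left, bottle_right from where it was at the start of the episode above 0.025 m).
It fails at once if the tub or the cup is moved more than 25 mm or tipped over (distance of any of tub, jar from where it was at the start of the episode above 0.025 m or angle between any of tub, jar's own z axis and vertical above 0.44 rad).
It also fails if it takes over 66 s, if anything falls off the work surface, if the arm or the gripper's body presses on something with over 40 N, if the wrist force passes 120 N, or if a joint passes its speed limit or range.

## Working session

There is one attempt and no reset: what is moved stays moved. The work goes in short steps, Python scripts to look and compute and a tool call to move; the robot and the scene stay as the last step left them, time stands still between calls to the robot, and variables do not carry over. Pictures are saved under pics/ and viewed, at most 10 in all, crops included, and the job is handed in when it is done.

Besides the shell and the picture viewer there is one more tool, called after "Emit:" by a JSON object that holds its "fn" and its "kwargs". step_arm: Moves the arm, as the interface text tells. Its arguments: {"type":"object","properties":{"jaw":{"type":"array"},"slide":{"type":"array"},"twist":{"type":"array"},"force":{"type":"number"}},"required":["jaw","slide","twist"]}

```bash
mkdir -p pics; cat > h.py <<'E'
import numpy as np, cv2
from workcell import ctrl
from scipy.spatial.transform import Rotation as R
def ray(p,uv):
    K=np.array(p["K"]);T=np.array(p["extrinsics"])
    d=T[:3,:3].T@np.linalg.inv(K)@np.array([uv[0],uv[1],1.]);c=-T[:3,:3].T@T[:3,3]
    return c,d/np.linalg.norm(d)
def atz(p,uv,z):
    c,d=ray(p,uv); return c+d*(z-c[2])/d[2]
def proj(p,X):
    K=np.array(p["K"]);T=np.array(p["extrinsics"])
    X=np.atleast_2d(X)@T[:3,:3].T+T[:3,3]; x=X@K.T; return x[:,:2]/x[:,2:]
def save(p,n,box=None,s=1):
    im=np.array(p["color"])[:,:,::-1]
    if box: im=im[box[1]:box[3],box[0]:box[2]]
    cv2.imwrite("pics/"+n,cv2.resize(im,None,fx=s,fy=s,interpolation=cv2.INTER_CUBIC))
E
python3 - <<'E'
from h import *
s=ctrl.state();print(s["time_s"],s["position"],s["orientation"],s["width"],R.from_rotvec(s["orientation"]).as_matrix().round(3).tolist())
P=[]
for n in("top","scene"):
    p=ctrl.get_image(n);P.append(p)
    T=np.array(p["extrinsics"]);print(n,(-T[:3,:3].T@T[:3,3]).round(3),T[2,:3].round(3),p["K"][0][0])
    for o in("caddy","bottle","bottle_left","bottle_right","stand","board","board_handle","tub","jar"):
        for r in ctrl.outline_of(p,o)[:2]:
            m=np.array(r["pixels"]).astype(np.uint8);x,y,w,h=cv2.boundingRect(m)
            print(o,round(r["conf"],2),np.round(r["pixel"]),(x,y,w,h),atz(p,r["pixel"],.05).round(3))
im=np.vstack([np.array(p["color"]) for p in P])
cv2.imwrite("pics/a.png",cv2.resize(im,(480,600))[:,:,::-1])
save(P[0],"top.png")
E
```

```text
0.0 [0.14730178 0.63240347 0.2396819 ] [-3.58484658e-01 -3.12076394e+00  2.99476724e-03] 0.0918122048483103 [[-0.974, 0.227, -0.001], [0.227, 0.974, -0.002], [0.0, -0.002, -1.0]]
top [ 0.508 -0.003  1.138] [ 0.074 -0.027 -0.997] 469.9205146538511
caddy 0.57 [209. 203.] (159, 163, 108, 94) [0.599 0.236 0.05 ]
bottle 0.97 [306. 198.] (288, 179, 33, 40) [0.606 0.01  0.05 ]
bottle 0.82 [218. 293.] (198, 277, 41, 34) [0.393 0.216 0.05 ]
bottle_left 0.88 [190. 239.] (175, 227, 28, 23) [0.517 0.28  0.05 ]
bottle_right 0.58 [245. 218.] (236, 208, 21, 21) [0.562 0.152 0.05 ]
stand 0.6 [387. 176.] (344, 140, 97, 75) [ 0.653 -0.18   0.05 ]
stand 0.36 [302. 117.] (283, 91, 40, 49) [0.796 0.016 0.05 ]
board 0.73 [397. 174.] (347, 145, 92, 65) [ 0.656 -0.203  0.05 ]
board_handle 0.78 [389. 175.] (347, 145, 92, 65) [ 0.654 -0.185  0.05 ]
board_handle 0.41 [246. 219.] (235, 208, 23, 22) [0.56 0.15 0.05]
tub 0.92 [305. 116.] (283, 91, 40, 49) [0.8   0.008 0.05 ]
tub 0.23 [312. 289.] (296, 271, 33, 32) [0.396 0.002 0.05 ]
jar 0.81 [314. 287.] (297, 271, 32, 32) [ 0.401 -0.002  0.05 ]
scene [ 1.203 -0.316  0.752] [-0.652  0.314 -0.691] 470.8275749738408
caddy 0.72 [428. 202.] (359, 148, 117, 95) [0.643 0.215 0.05 ]
bottle 0.93 [398. 167.] (389, 148, 26, 35) [0.516 0.218 0.05 ]
bottle 0.75 [336. 226.] (324, 206, 25, 45) [0.627 0.002 0.05 ]
bottle_left 0.62 [425. 202.] (359, 148, 118, 95) [0.641 0.209 0.05 ]
bottle_left 0.56 [424. 158.] (411, 140, 25, 35) [0.509 0.294 0.05 ]
bottle_right 0.87 [384. 187.] (370, 166, 27, 35) [0.562 0.152 0.05 ]
stand 0.59 [252. 294.] (189, 225, 130, 101) [ 0.713 -0.208  0.05 ]
board 0.59 [246. 254.] (192, 222, 121, 71) [ 0.623 -0.189  0.05 ]
board_handle 0.98 [249. 256.] (193, 222, 120, 71) [ 0.629 -0.184  0.05 ]
tub 0.61 [382. 285.] (357, 245, 56, 79) [0.791 0.013 0.05 ]
jar 0.59 [294. 164.] (279, 144, 31, 43) [ 0.407 -0.001  0.05 ]
```

View pics/top.png

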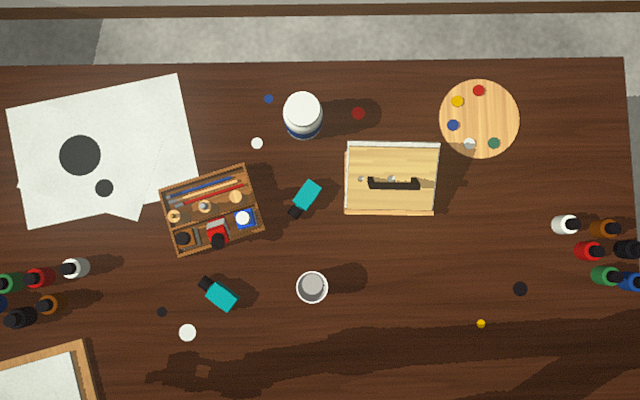

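View pics/a.png

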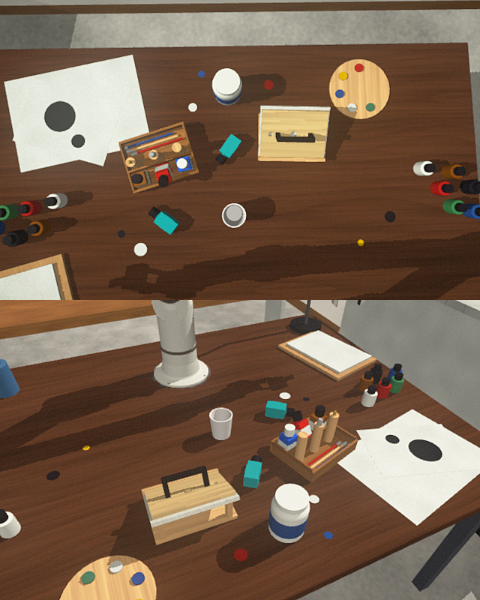

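The top view shows the caddy at about (211,210), with column tops near (174,216), (205,206) and (236,197). The red bottle's black cap is near (217,240), the stand with board and handle near (392,182), the tub at (302,115) and the cup at (312,288). The turquoise decoys lie at (306,198) and (218,293).

```bash
python3 - <<'E'
from h import *
p=ctrl.get_image("top");q=ctrl.get_image("scene")
a=np.array(p["color"])[:,:,::-1];b=np.array(q["color"])[:,:,::-1]
z=lambda i,x0,y0,x1,y1,s:cv2.resize(i[y0:y1,x0:x1],None,fx=s,fy=s,interpolation=cv2.INTER_CUBIC)
A=z(a,155,160,275,260,6);cv2.imwrite("pics/c1.png",A)
B=np.hstack([z(a,340,135,445,220,4)[:340,:400],z(b,355,135,455,220,4)[:340]]);cv2.imwrite("pics/c2.png",B)
E
```

```text
(no output)
```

View pics/c1.png

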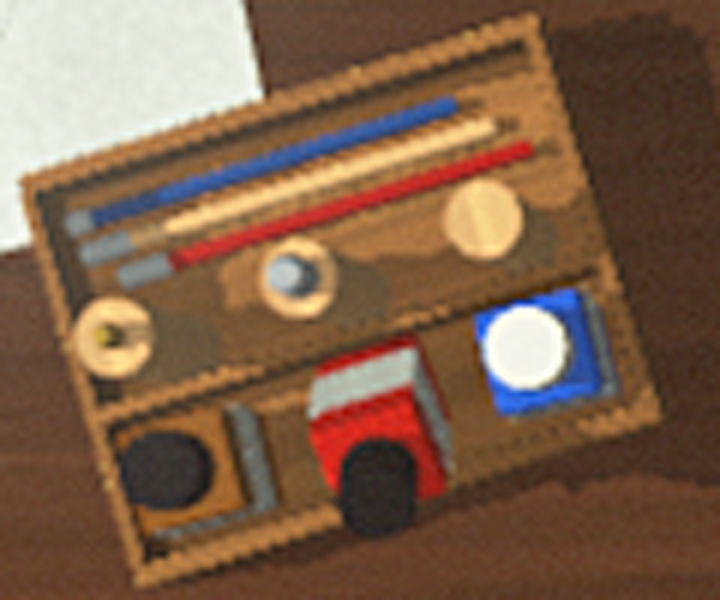

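View pics/c2.png

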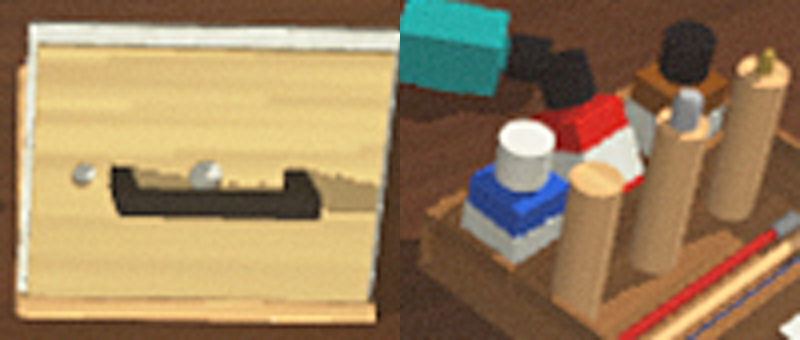

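Caddy crop: the column tops lie at about (235.2,196), (204.5,206) and (174,216), with the pin at the +y (left) end. The red cap is at (217.5,241). Board holes: post (391,178.6), pin (360.7,178.4). Next I triangulate these and plan the bottle approach.

```bash
cat > fit.py <<'E'
from h import *
from scipy.optimize import least_squares
p=ctrl.get_image("top");q=ctrl.get_image("scene")
pt=[(174,216),(204.5,206),(235.2,196)]; ps=[(445.75,153),(426.2,165),(403.75,180)]
L=np.array([[0,.07,.106],[0,0,.106],[0,-.07,.106]])
def C(v,X): c,s=np.cos(v[2]),np.sin(v[2]); X=np.atleast_2d(X);return np.c_[v[0]+c*X[:,0]-s*X[:,1],v[1]+s*X[:,0]+c*X[:,1],X[:,2]]
for w in((1,1),(1,0),(0,1)):
    r=least_squares(lambda v:np.r_[w[0]*(proj(p,C(v,L))-pt).ravel(),w[1]*(proj(q,C(v,L))-ps).ravel()],[.59,.22,.3])
    print(w,r.x.round(4),r.fun.round(1))
    if w==(1,1): v=r.x
print("cap exp",C(v,[-.0868,0,.0991]),"px",proj(p,C(v,[-.0868,0,.0991])),"seen 217.5,241")
print("holes",atz(p,(391,178.6),.071),atz(p,(360.7,178.4),.071))
E
python3 fit.py
```

```text
(1, 1) [0.5892 0.2327 0.2911] [-0.4 -0.4 -0.1 -0.3 -0.1 -0.2 -0.3 -0.4 -0.8  0.5  0.2 -0.7]
(1, 0) [0.5884 0.2322 0.295 ] [-0.2  0.1  0.1 -0.   0.1 -0.  -0.  -0.  -0.   0.  -0.  -0. ]
(0, 1) [0.5901 0.2328 0.2861] [-0.  -0.  -0.  -0.  -0.  -0.   0.1 -0.1 -0.5  0.7  0.4 -0.6]
cap exp [[0.50600981 0.20773815 0.0991    ]] px [[216.8907478  243.44351889]] seen 217.5,241
holes [ 0.64351324 -0.18527885  0.071     ] [ 0.64562265 -0.115615    0.071     ]
```

Emit:
{"fn": "step_arm", "kwargs": {"jaw": [116, 116, 116, 116, 116, 116, 116, 116], "slide": [[-0.05, -0.04, 0.0], [-0.11, -0.08, 0.0], [-0.17, -0.12, 0.0], [-0.22, -0.16, 0.0], [-0.28, -0.2, 0.0], [-0.33, -0.24, 0.0], [-0.39, -0.29, 0.0], [-0.448, -0.331, 0.0]], "twist": [-4, -8, -12, -16, -20, -24, -27, -30]}}

```text
time_s: 2.2
position: [0.4729, 0.2513, 0.2412]
orientation: [-0.464, 3.106, 0.0]
force: [0.7, -0.1, 0.6]
width: 0.05
grasp_force: 0.0
```

Emit:
{"fn": "step_arm", "kwargs": {"jaw": [116, 116], "slide": [[0, 0, 0], [0, 0, 0]], "twist": [0, 0]}}

```text
time_s: 2.45
position: [0.4716, 0.2531, 0.2407]
orientation: [0.46, -3.108, -0.001]
force: [0.3, -0.4, 0.1]
width: 0.0499
grasp_force: 0.0
```

```bash
python3 - <<'E'
from h import *
s=ctrl.state();print(s["time_s"],s["position"],s["width"],R.from_rotvec(s["orientation"]).as_matrix().round(3).tolist(),s["joint_positions"])
p=ctrl.get_image("wrist");save(p,"w1.png")
T=np.array(p["extrinsics"]);print((-T[:3,:3].T@T[:3,3]).round(3),T[:3,:3].round(2).tolist(),p["K"][0][0])
from math import cos,sin
v=(.589,.2325,.292)
for n,X in dict(post=(0,0,.126),pin=(0,.07,.12),bare=(0,-.07,.106),cap=(-.0868,0,.0991)).items():
    print(n,proj(p,[v[0]+cos(v[2])*X[0]-sin(v[2])*X[1],v[1]+sin(v[2])*X[0]+cos(v[2])*X[1],X[2]]).round(1))
E
```

```text
2.45 [0.47158313 0.25313484 0.24074866] 0.04992095173674981 [[-0.957, -0.29, -0.0], [-0.29, 0.957, 0.001], [0.0, 0.001, -1.0]] [-0.24106665  0.28487138 -0.35838352  1.84153813  0.11411542  1.03522612
  1.22006043]
[0.393 0.228 0.384] [[-0.29, 0.96, 0.0], [0.91, 0.28, 0.3], [0.29, 0.09, -0.95]] 342.65403799726823
post [[254.7 311.1]]
pin [[333.6 307. ]]
bare [[183.7 297.7]]
cap [[254.7 208.2]]
```

View pics/w1.png

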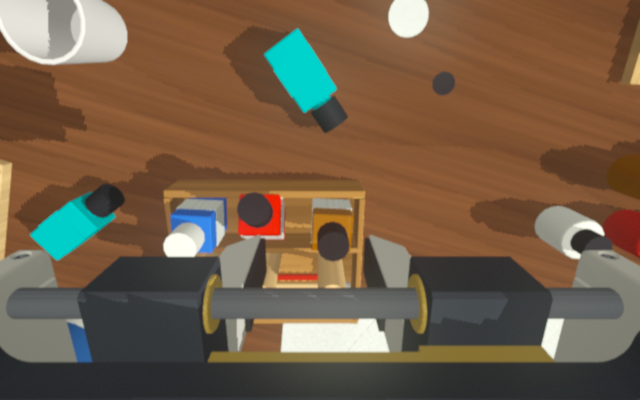

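The wrist view shows the red cap at about (256,209), against a predicted (254.7,208). The model agrees, so I descend on the cap.

Emit:
{"fn": "step_arm", "kwargs": {"jaw": [116, 116, 116, 116, 116, 116, 116, 116], "slide": [[-0.022, -0.053, 0.0], [-0.022, -0.053, 0.0], [-0.022, -0.053, 0.04], [-0.022, -0.053, 0.08], [-0.022, -0.053, 0.11], [-0.022, -0.053, 0.13], [-0.022, -0.053, 0.15], [-0.022, -0.053, 0.15]], "twist": [0, 0, 0, 0, 0, 0, 0, 0]}}

```text
time_s: 3.5
position: [0.5058, 0.2101, 0.0894]
orientation: [0.466, -3.103, -0.0]
force: [0.2, 0.0, 0.4]
width: 0.0498
grasp_force: 0.0
```

Emit:
{"fn": "step_arm", "kwargs": {"jaw": [150, 180, 210, 210, 210], "slide": [[0, 0, 0], [0, 0, 0], [0, 0, 0], [0, 0, 0], [0, 0, 0]], "twist": [0, 0, 0, 0, 0], "force": 8}}

```text
time_s: 4.12
position: [0.5088, 0.2089, 0.0915]
orientation: [-0.461, 3.106, 0.0]
force: [-0.9, -0.2, 6.1]
width: 0.0299
grasp_force: 8.0
```

Emit:
{"fn": "step_arm", "kwargs": {"jaw": [210, 210, 210, 210, 210, 210, 210, 210], "slide": [[0, 0, -0.005], [-0.005, 0, -0.01], [-0.012, 0, -0.015], [-0.02, 0, -0.02], [-0.028, 0, -0.025], [-0.034, 0, -0.025], [-0.034, 0, -0.025], [-0.034, 0, -0.025]], "twist": [0, 0, 0, 0, 0, 0, 0, 0]}}

```text
time_s: 5.12
position: [0.5406, 0.2185, 0.1155]
orientation: [0.462, -3.107, -0.0]
force: [0.4, -0.1, -0.8]
width: 0.03
grasp_force: 8.0
```

```bash
python3 - <<'E'
from h import *
p=ctrl.get_image("wrist");q=ctrl.get_image("scene")
a=np.array(p["color"])[80:330,140:440];b=cv2.resize(np.array(q["color"])[125:235,350:480],None,fx=3,fy=3,interpolation=cv2.INTER_CUBIC)[:250]
cv2.imwrite("pics/w2.png",np.hstack([a,b])[:,:,::-1]);s=ctrl.state();print(s["position"],s["width"],s["force"])
E
```

```text
[0.54052448 0.21849362 0.11555818] 0.029856386350847596 [-0.21777728 -0.60916887 -1.90360721]
```

View pics/w2.png

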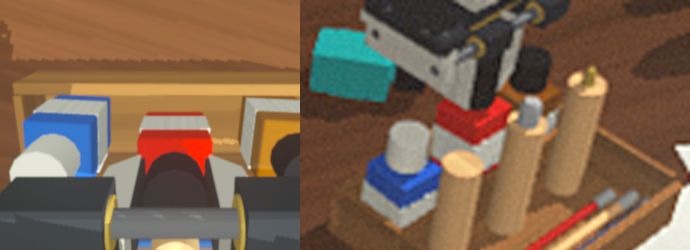

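The bottle hangs in the grip, about upright over the lane middle. I lower it, let it settle against the floor, and release.

Emit:
{"fn": "step_arm", "kwargs": {"jaw": [210, 210, 210, 210, 210, 210], "slide": [[0, 0, 0.008], [0, 0, 0.016], [0, 0, 0.021], [0, 0, 0.024], [0, 0, 0.026], [0, 0, 0.026]], "twist": [0, 0, 0, 0, 0, 0]}}

```text
time_s: 5.98
position: [0.5444, 0.2195, 0.0921]
orientation: [-0.46, 3.1, 0.002]
force: [2.9, 0.8, 8.4]
width: 0.0301
grasp_force: 8.0
```

Emit:
{"fn": "step_arm", "kwargs": {"jaw": [180, 150, 116, 116, 116], "slide": [[0, 0, 0], [0, 0, 0], [0, 0, 0], [0, 0, 0], [0, 0, 0]], "twist": [0, 0, 0, 0, 0]}}

```text
time_s: 6.6
position: [0.5404, 0.2185, 0.0894]
orientation: [0.462, -3.107, 0.0]
force: [0.2, 0.2, -0.4]
width: 0.0497
grasp_force: 0.0
```

Emit:
{"fn": "step_arm", "kwargs": {"jaw": [116, 116, 116, 116, 116, 116, 116], "slide": [[0, 0, -0.02], [0, 0, -0.06], [0, 0, -0.1], [0.03, 0, -0.15], [0.06, 0, -0.16], [0.06, 0, -0.16], [0.06, 0, -0.16]], "twist": [0, 0, 0, 0, 0, 0, 0]}}

```text
time_s: 7.48
position: [0.4839, 0.2011, 0.2506]
orientation: [-0.461, 3.106, 0.0]
force: [-0.7, 0.7, -0.0]
width: 0.0501
grasp_force: 0.0
```

```bash
python3 - <<'E'
from h import *
p=ctrl.get_image("wrist");q=ctrl.get_image("scene")
a=np.array(p["color"])[100:350,140:440];b=cv2.resize(np.array(q["color"])[125:235,350:480],None,fx=3,fy=3,interpolation=cv2.INTER_CUBIC)[:250]
cv2.imwrite("pics/w3.png",np.hstack([a,b])[:,:,::-1]);s=ctrl.state();print(s["position"],s["width"],s["force"],R.from_rotvec(s["orientation"]).as_matrix().round(3).tolist())
from math import cos,sin
v=(.589,.2325,.292)
for n,X in dict(captop=(-.05,0,.102),sh1=(-.07,-.02,.072),sh2=(-.07,.02,.072),post=(0,0,.126),pin=(0,.07,.12),bare=(0,-.07,.106)).items():
  x=[v[0]+cos(v[2])*X[0]-sin(v[2])*X[1],v[1]+sin(v[2])*X[0]+cos(v[2])*X[1],X[2]]
  print(n,(proj(p,x)-[140,100]).round(1),((proj(q,x)-[350,125])*3+[300,0]).round(1))
E
```

```text
[0.48377368 0.20111899 0.2495366 ] 0.04992303568976165 [-0.39844163  0.32905657 -0.32947888] [[-0.957, -0.29, -0.0], [-0.29, 0.957, 0.0], [0.0, 0.0, -1.0]]
captop [[175.2 145.7]] [[472.1  92.6]]
sh1 [[155.2 114.2]] [[428.8 121.8]]
sh2 [[195.2 114.3]] [[463.7 100.4]]
post [[175.1 207.1]] [[530.7  99.7]]
pin [[250.3 203.2]] [[589.7  67.6]]
bare [[102.9 194.2]] [[461.6 162.8]]
```

View pics/w3.png

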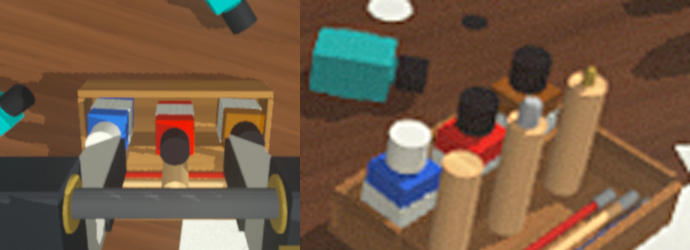

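The red bottle stands upright, with its cap at (174,147) in the wrist crop against an expected (175,146). Its neighbours are untouched. I back off a little for a near measurement of the post and pin.

Emit:
{"fn": "step_arm", "kwargs": {"jaw": [0, 0, 0, 0, 0], "slide": [[0.03, 0, -0.0], [0.06, 0, 0.0], [0.06, 0, 0.0], [0.06, 0, 0.0], [0.06, 0, 0]], "twist": [0, 0, 0, 0, 0]}}

```text
time_s: 8.2
position: [0.4268, 0.184, 0.2496]
orientation: [-0.461, 3.108, 0.001]
force: [-0.7, 0.6, 0.2]
width: 0.0906
grasp_force: 0.0
```

```bash
python3 - <<'E'
from h import *
p=ctrl.get_image("wrist");np.savez("wpost.npz",K=p["K"],extrinsics=p["extrinsics"],color=p["color"])
q=ctrl.get_image("top");np.savez("tpost.npz",K=q["K"],extrinsics=q["extrinsics"],color=q["color"])
s=ctrl.state();print(s["position"])
from math import cos,sin
v=(.589,.2325,.292)
for n,X in dict(post=(0,0,.126),col=(0,0,.106),pin=(0,.07,.12),pcol=(0,.07,.106),bare=(0,-.07,.106)).items():
  x=[v[0]+cos(v[2])*X[0]-sin(v[2])*X[1],v[1]+sin(v[2])*X[0]+cos(v[2])*X[1],X[2]]
  u=proj(p,x)[0];print(n,u.round(1),((u-[150,170])*4).round(0))
save(p,"w4.png",(150,170,350,310),4)
E
```

```text
[0.42648    0.18389265 0.2495444 ]
post [314.9 360.8] [660. 763.]
col [314.9 345.8] [659. 703.]
pin [386.3 356.2] [945. 745.]
pcol [383.6 345.9] [934. 704.]
bare [246.2 345.7] [385. 703.]
```

View pics/w4.png

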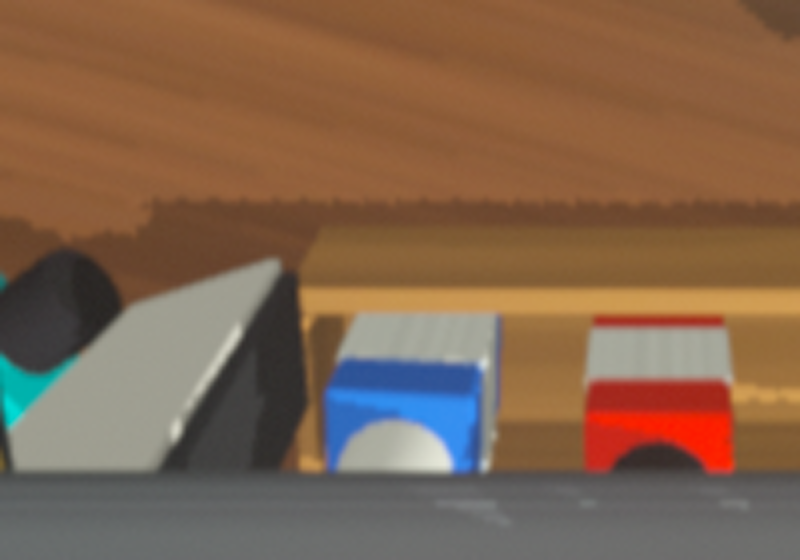

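The camera looks towards -x of the caddy, so the columns are behind the gripper bar in this view: only blue and red bottles show, at rows 450 and below. I go the other way and save that picture for later.

Emit:
{"fn": "step_arm", "kwargs": {"jaw": [0, 0, 0, 0, 0, 0], "slide": [[-0.05, 0, 0], [-0.1, 0, 0], [-0.14, 0, 0.0], [-0.14, 0, 0.0], [-0.14, 0, 0], [-0.14, 0, 0]], "twist": [0, 0, 0, 0, 0, 0]}}

```text
time_s: 9.05
position: [0.5589, 0.2241, 0.2497]
orientation: [0.462, -3.107, 0.0]
force: [-0.8, -0.2, 0.1]
width: 0.0922
grasp_force: 0.0
```

```bash
python3 - <<'E'
from h import *
p=ctrl.get_image("wrist");np.savez("wpost.npz",K=p["K"],extrinsics=p["extrinsics"],color=p["color"])
s=ctrl.state();print(s["position"],s["joint_positions"].round(2),R.from_rotvec(s["orientation"]).as_matrix().round(3).tolist())
from math import cos,sin
v=(.589,.2325,.292)
for n,X in dict(post=(0,0,.126),col=(0,0,.106),pin=(0,.07,.12),pcol=(0,.07,.106),bare=(0,-.07,.106)).items():
  x=[v[0]+cos(v[2])*X[0]-sin(v[2])*X[1],v[1]+sin(v[2])*X[0]+cos(v[2])*X[1],X[2]]
  u=proj(p,x)[0];print(n,u.round(1),((u-[200,150])*5).round(0))
save(p,"w5.png",(200,150,360,270),5)
q=ctrl.get_image("top")
for o in("board_handle","stand"):
  for r in ctrl.outline_of(q,o)[:1]:print(o,r["conf"],cv2.boundingRect(np.array(r["pixels"]).astype(np.uint8)))
E
```

```text
[0.55906843 0.22414159 0.24996926] [-0.17  0.39 -0.33  1.67  0.14  1.1   1.33] [[-0.957, -0.291, -0.0], [-0.291, 0.957, -0.0], [0.0, -0.0, -1.0]]
post [314.8 228.4] [574. 392.]
col [314.8 219.6] [574. 348.]
pin [396.3 225.8] [981. 379.]
pcol [392.7 219.8] [964. 349.]
bare [236.8 219.4] [184. 347.]
board_handle 0.8 (347, 145, 92, 65)
stand 0.89 (345, 139, 96, 76)
```

View pics/w5.png

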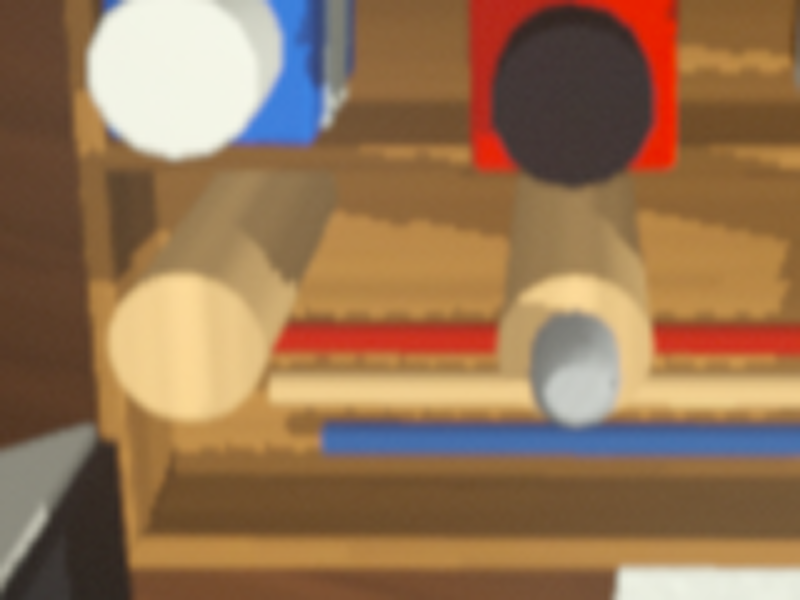

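The wrist view puts the bare column top at (187,347) and the post top at (578,395). That is within 5 zoomed pixels (about 0.8 mm) of the model, so the caddy pose is confirmed. Next I fit the board's handle silhouette in both fixed cameras.

```bash
cat > bf.py <<'E'
from h import *
from scipy.optimize import minimize
B=[((-.007,-.056,.048),(.007,.056,.062)),((-.007,-.056,.01),(.007,-.044,.062)),((-.007,.044,.01),(.007,.056,.062))]
def pose(v,tilt): return R.from_euler("z",v[3])*R.from_euler("y",-tilt)
def sil(p,v,tilt,S=4):
    m=np.zeros((400*S,640*S),np.uint8);r=pose(v,tilt)
    for a,b in B:
        X=np.array([[x,y,z] for x in(a[0],b[0]) for y in(a[1],b[1]) for z in(a[2],b[2])])
        u=((proj(p,r.apply(X)+v[:3])+.5)*S).astype(np.float32)
        cv2.fillConvexPoly(m,cv2.convexHull(u).astype(np.int32),1)
    return cv2.resize(m.astype(np.float32),(640,400),interpolation=cv2.INTER_AREA)
def dark(p,box,t=60):
    c=np.array(p["color"]).max(2).astype(float);d=np.zeros((400,640))
    x,y,w,h=box;d[y:y+h,x:x+w]=np.clip((110-c[y:y+h,x:x+w])/60,0,1);return d
E
cat > run.py <<'E'
from bf import *
p=ctrl.get_image("top");q=ctrl.get_image("scene")
D=[(p,dark(p,(362,168,65,24))),(q,dark(q,(212,223,70,40)))]
f=lambda v,k=(0,1):sum(((sil(D[i][0],v,.4538)-D[i][1])[165 if i==0 else 220:265]**2).sum() for i in k)
for k in((0,1),(0,),(1,)):
    b=minimize(lambda d:f(np.array([.648,-.185,.062,-.03])+d*[.01,.01,.01,.1],k),np.zeros(4),method="Nelder-Mead",options=dict(initial_simplex=np.vstack([np.zeros(4),.5*np.eye(4)]),maxfev=300))
    v=np.array([.648,-.185,.062,-.03])+b.x*[.01,.01,.01,.1]
    print(k,v.round(4),b.fun,"handle",(pose(v,.4538).apply([0,0,.055])+v[:3]).round(4),"sum",[d.sum() for _,d in D])
    print("holes px",proj(p,pose(v,.4538).apply([[0,0,.01],[0,.07,.01]])+v[:3]).round(1).tolist())
E
python3 run.py
```

```text
(0, 1) [ 0.647  -0.1867  0.0628 -0.059 ] 169.51901041666667 handle [ 0.6229 -0.1853  0.1122] sum [np.float64(382.0666666666667), np.float64(803.9833333333333)]
holes px [[391.6, 178.9], [361.1, 177.9]]
(0,) [ 0.6474 -0.185   0.0626 -0.0499] 69.76710069444444 handle [ 0.6233 -0.1838  0.112 ] sum [np.float64(382.0666666666667), np.float64(803.9833333333333)]
holes px [[390.8, 178.8], [360.4, 178.0]]
(1,) [ 0.6487 -0.1865  0.0646 -0.0386] 94.76545138888889 handle [ 0.6246 -0.1856  0.114 ] sum [np.float64(382.0666666666667), np.float64(803.9833333333333)]
holes px [[391.6, 178.1], [361.1, 177.7]]
```

Emit:
{"fn": "step_arm", "kwargs": {"jaw": [144, 144, 144, 144, 144, 144, 144, 144], "slide": [[0.005, -0.04, 0], [0.01, -0.08, 0], [0.016, -0.12, 0], [0.022, -0.16, 0], [0.028, -0.2, 0], [0.033, -0.24, 0], [0.039, -0.28, 0], [0.044, -0.32, 0]], "twist": [10, 20, 30, 40, 50, 60, 70, 80]}}

```text
time_s: 10.35
position: [0.6108, -0.0959, 0.25]
orientation: [1.651, 2.672, 0.0]
force: [0.2, 0.1, 0.6]
width: 0.04
grasp_force: 0.0
```

```bash
cat > to.py <<'E'
import sys
from h import *
x,y,z,a=map(float,sys.argv[1:5])  # target TCP, tool-y world angle deg
s=ctrl.state();M=R.from_rotvec(s["orientation"]).as_matrix()
d=M.T@(np.array([x,y,z])-s["position"]);an=np.degrees(np.arctan2(M[1,1],M[0,1]))
print("slide",d.round(4),"twist",round(-((a-an+180)%360-180),2),"pos",s["position"].round(4),"ang",an.round(2),"j",s["joint_positions"].round(2),"tilt",M[:,2].round(3),"F",s["force"].round(1),"tq",np.round(s["torque"],2),"w",round(s["width"],4),s["time_s"])
E
python3 to.py .6235 -.1847 .15 -2.3
```

```text
slide [-0.0851 -0.0284  0.1   ] twist 28.87 pos [ 0.6108 -0.0959  0.25  ] ang 26.57 j [ 0.07  0.4   0.05  1.64 -0.02  1.1   0.59] tilt [ 0.  0. -1.] F [0.2 0.1 0.6] tq [-0.09 -0.06 -0.02] w 0.04 10.35
```

Emit:
{"fn": "step_arm", "kwargs": {"jaw": [144, 144, 144, 144, 144, 144, 144], "slide": [[-0.03, -0.01, 0], [-0.06, -0.02, 0], [-0.085, -0.0284, 0.02], [-0.085, -0.0284, 0.05], [-0.085, -0.0284, 0.08], [-0.085, -0.0284, 0.1], [-0.085, -0.0284, 0.1]], "twist": [10, 20, 29, 29, 29, 29, 29]}}

```text
time_s: 11.22
position: [0.6227, -0.1828, 0.1481]
orientation: [-2.26, -2.178, 0.003]
force: [0.7, 0.1, -0.0]
width: 0.0402
grasp_force: 0.0
```

```bash
python3 to.py .6235 -.1847 .107 -2.3;python3 - <<'E'
from h import *
p=ctrl.get_image("wrist");save(p,"w6.png")
print(proj(p,[[.6235,-.1847,.112],[.6235+.05*.04,-.1847+.05,.112],[.6435,-.1853,.071],[.6456,-.1156,.071]]).round(1).tolist())
E
```

```text
slide [-0.0019  0.001   0.0411] twist 0.2 pos [ 0.6227 -0.1828  0.1481] ang -2.1 j [ 0.13  0.56  0.16  1.64 -0.1   0.95  0.29] tilt [-0.003  0.001 -1.   ] F [ 0.7  0.1 -0. ] tq [-0.16  0.04  0.04] w 0.0402 11.225
[[317.1, 238.7], [317.5, 151.8], [346.0, 213.2], [348.3, 108.3]]
```

View pics/w6.png

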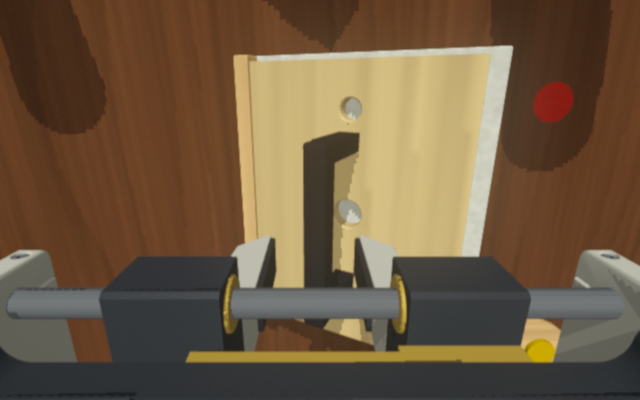

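The wrist view shows the bar between the jaws, at columns 304–333 (centre predicted 317). The holes are at (350,211) and (352,107), close to prediction. I descend and take hold.

Emit:
{"fn": "step_arm", "kwargs": {"jaw": [144, 144, 144, 144, 144], "slide": [[0, 0, 0.02], [0, 0, 0.035], [0, 0, 0.042], [0, 0, 0.042], [0, 0, 0.042]], "twist": [0, 0, 0, 0, 0]}}

```text
time_s: 11.9
position: [0.6242, -0.1835, 0.108]
orientation: [2.262, 2.18, 0.0]
force: [0.3, -0.0, 0.3]
width: 0.0398
grasp_force: 0.0
```

Emit:
{"fn": "step_arm", "kwargs": {"jaw": [180, 210, 235, 235, 235], "slide": [[0, 0, 0], [0, 0, 0], [0, 0, 0], [0, 0, 0], [0, 0, 0]], "twist": [0, 0, 0, 0, 0], "force": 10}}

```text
time_s: 12.52
position: [0.6242, -0.1834, 0.108]
orientation: [2.262, 2.18, 0.001]
force: [1.2, 0.5, 1.1]
width: 0.0175
grasp_force: 10.0
```

Gripped on the tilted bar (17.5 mm wide across the pads). I lift slowly, let it level, then firm up the grip.

Emit:
{"fn": "step_arm", "kwargs": {"jaw": [235, 235, 235, 235, 235, 235, 235, 235], "slide": [[0, 0, -0.01], [0, 0, -0.02], [0, 0, -0.035], [0, 0, -0.055], [0, 0, -0.08], [0, 0, -0.11], [0, 0, -0.14], [0, 0, -0.14]], "twist": [0, 0, 0, 0, 0, 0, 0, 0]}}

```text
time_s: 13.52
position: [0.626, -0.1841, 0.2519]
orientation: [2.258, 2.176, 0.006]
force: [1.2, 0.8, -3.0]
width: 0.0137
grasp_force: 10.0
```

Emit:
{"fn": "step_arm", "kwargs": {"jaw": [250, 250, 250, 250], "slide": [[0, 0, 0], [0, 0, 0], [0, 0, 0], [0, 0, 0]], "twist": [0, 0, 0, 0], "force": 30}}

```text
time_s: 14.02
position: [0.6236, -0.1833, 0.2469]
orientation: [-2.261, -2.179, 0.001]
force: [-0.4, -0.7, -3.6]
width: 0.0139
grasp_force: 30.0
```

```bash
python3 to.py .589 .2325 .25 16.73
```

```text
slide [ 0.4142 -0.0499 -0.0029] twist -18.84 pos [ 0.6236 -0.1833  0.2469] ang -2.11 j [ 0.12  0.46  0.17  1.56 -0.09  1.13  0.27] tilt [-0.001  0.    -1.   ] F [-0.4 -0.7 -3.6] tq [-0.09  0.02 -0.04] w 0.0139 14.025
```

The grip reads a flat 13.9 mm, so the board is level. I carry it over the caddy.

Emit:
{"fn": "step_arm", "kwargs": {"jaw": [250, 250, 250, 250, 250, 250, 250, 250], "slide": [[0.03, -0.004, 0], [0.08, -0.01, 0], [0.14, -0.017, 0], [0.2, -0.024, 0], [0.26, -0.031, 0], [0.32, -0.039, 0], [0.37, -0.045, 0], [0.4, -0.048, 0]], "twist": [-2, -5, -8, -11, -14, -17, -19, -19]}}

```text
time_s: 15.02
position: [0.5886, 0.2237, 0.2477]
orientation: [-1.862, -2.528, -0.002]
force: [0.9, 0.6, -3.8]
width: 0.0135
grasp_force: 30.0
```

Emit:
{"fn": "step_arm", "kwargs": {"jaw": [250, 250, 250, 250], "slide": [[0, 0, 0.02], [0, 0, 0.04], [0, 0, 0.04], [0, 0, 0.04]], "twist": [0, 0, 0, 0]}}

```text
time_s: 15.52
position: [0.5907, 0.2188, 0.2084]
orientation: [1.87, 2.524, 0.001]
force: [0.2, -0.0, -2.4]
width: 0.0134
grasp_force: 30.0
```

```bash
python3 to.py .589 .2325 .2 16.73; cat > see.py <<'E'
from h import *
v=(.589,.2325,.292)
s=ctrl.state();M=R.from_rotvec(s["orientation"]).as_matrix();g=s["position"]-.005*M[:,2]*-1*-1
bx=M[:,1];by=np.array([-bx[1],bx[0],0])
o=g-[0,0,.055]
P=lambda X:o+X[0]*bx+X[1]*by+np.array([0,0,X[2]])
for n in("wrist","top","scene"):
    p=ctrl.get_image(n);np.savez("b_%s.npz"%n,K=p["K"],extrinsics=p["extrinsics"],color=p["color"])
    print(n,{k:proj(p,P(X))[0].round(1).tolist() for k,X in dict(hole=(0,0,.01),pinh=(0,.07,.01),c1=(-.075,.1,.01),c2=(.075,.1,.01),c3=(.075,-.1,.01),c4=(-.075,-.1,.01)).items()})
    for r in ctrl.outline_of(p,"board")[:1]:
        m=np.array(r["pixels"]).astype(np.uint8);np.save("m_%s.npy"%n,m)
        print(r["conf"],cv2.boundingRect(m),np.round(cv2.boxPoints(cv2.minAreaRect(cv2.findNonZero(m))),1).tolist())
E
python3 see.py
```

```text
slide [0.0136 0.0023 0.0085] twist 0.2 pos [0.5907 0.2188 0.2084] ang 16.93 j [-0.38  0.46 -0.02  1.65  0.01  1.03 -0.11] tilt [ 0.001  0.001 -1.   ] F [ 0.2 -0.  -2.4] tq [-0.06  0.01  0.  ] w 0.0134 15.525
wrist {'hole': [315.8, 233.2], 'pinh': [315.8, 109.0], 'c1': [163.5, 46.5], 'c2': [468.2, 46.2], 'c3': [428.0, 370.7], 'c4': [203.5, 370.9]}
0.76 (169, 50, 292, 302) [[169.0, 50.0], [460.0, 50.0], [460.0, 351.0], [169.0, 351.0]]
top {'hole': [204.2, 202.5], 'pinh': [171.4, 213.2], 'c1': [168.1, 252.8], 'c2': [146.5, 183.3], 'c3': [239.6, 153.2], 'c4': [261.8, 221.8]}
0.8 (200, 154, 64, 80) [[198.6999969482422, 165.89999389648438], [242.5, 152.39999389648438], [264.20001220703125, 222.89999389648438], [220.39999389648438, 236.3000030517578]]
scene {'hole': [425.5, 144.2], 'pinh': [446.4, 131.4], 'c1': [427.6, 111.4], 'c2': [484.4, 142.0], 'c3': [422.9, 183.7], 'c4': [365.5, 146.4]}
```

```bash
python3 - <<'E'
from h import *
p=np.load("b_wrist.npz");c=p["color"].astype(float);g=c.mean(2)
print("pinhole patch");print(g[94:128:2,296:340:2].astype(int))
print("c",g[215:255:3,290:342:3].astype(int))
for col in(200,250,300,380,430):
    print(col,g[30:70,col].astype(int)[np.r_[0:40:2]], 30+np.argmax(np.diff(cv2.GaussianBlur(g,(5,5),0)[30:70,col])))
for row in(70,100,130,160):
    k=np.abs(np.diff(cv2.GaussianBlur(g,(5,5),0)[row]));print(row,140+np.argmax(k[140:220]),430+np.argmax(k[430:500]))
E
```

```text
pinhole patch
[[164 164 164 164 165 165 164 164 164 164 163 162 160 158 158 157 157 155
  155 155 158 161]
 [166 165 165 164 165 164 162 149 145 138 139 148 155 159 158 158 156 155
  155 155 158 160]
 [164 164 165 164 164 150 129 116 115 115 115 114 117 139 155 158 155 155
  156 155 159 160]
 [164 164 164 163 149 115 127 127 121 121 121 120 117 113 127 153 156 156
  155 155 159 161]
 [165 165 164 154 118  95  93 100 112 118 120 120 121 119 119 133 156 155
  155 156 159 161]
 [165 164 163 135  97  87  88  88  88  92 100 103 104 101 107 110 149 156
  154 156 159 161]
 [166 165 156 119  85  87  88  87  85  85  85  84  84  82  84  95 134 156
  154 156 158 161]
 [165 165 150 106  85  86  88  87  86  83  85  85  82  81  82  89 124 154
  155 156 159 162]
 [165 164 149 103  84  87  88  88  86  84  86  84  82  82  83  91 126 153
  155 155 159 162]
 [165 165 154 106  84  87  89  89  86  85  86  85  82  81  82  88 129 154
  155 156 159 162]
 [165 165 160 127  85  87  88  88  86  84  85  85  82  81  83  97 138 155
  156 156 160 162]
 [165 165 164 150  99  87  88  87  86  84  86  85  83  82  84 1
[... 1345 characters left out ...]
 47  48  47  49  48  46  48  47  46  49 160 171 171]
 [171 167  55  40  47  47  46  48  47  47  47  46  47  43  47 147 171 171]
 [170 162  53  44  44  47  47  47  47  45  46  47  47  42  47 129 171 171]]
200 [ 62  62  65  63  65  63  63  62  65  64  77 141 158 157 158 158 158 158
 159 159] 51
250 [ 60  62  61  63  74 102 101  95  71  52  69 141 157 158 158 158 158 158
 159 159] 50
300 [ 63  63  64  66  77 104 100  97  83  69  87 151 162 162 163 163 163 163
 163 163] 50
380 [ 73  72  73  72  76 101 105 103  88  62  81 145 155 156 156 156 157 156
 156 157] 50
430 [195 194 193 194 193 195 195 193 193 192 189 162 153 154 154 154 153 154
 154 154] 39
70 169 458
100 173 454
130 177 451
160 180 447
```

```bash
cat > meas.py <<'E'
from h import *
from scipy.optimize import least_squares
p=ctrl.get_image("wrist");g=cv2.GaussianBlur(np.array(p["color"]).astype(np.float32).mean(2),(3,3),0)
s=ctrl.state();M=R.from_rotvec(s["orientation"]).as_matrix();bx=M[:,1];by=np.array([-bx[1],bx[0],0])
o=s["position"]-.005*M[:,2]-[0,0,.055]
def P(X,d):
    c,q=np.cos(d[3]),np.sin(d[3]);x=np.atleast_2d(X);a=c*x[:,0]-q*x[:,1]+d[0];b=q*x[:,0]+c*x[:,1]+d[1]
    return o+np.outer(a,bx)+np.outer(b,by)+np.c_[0*a,0*a,x[:,2]+d[2]]
m=np.zeros((400,640),np.uint8);m[85:135,285:348]=g[85:135,285:348]<135
n,l,st,ce=cv2.connectedComponentsWithStats(m);i=1+np.argmax(st[1:,4])
cn=max(cv2.findContours((l==i).astype(np.uint8),0,1)[0],key=len);e=cv2.fitEllipse(cn);print("ellipse",np.round(np.r_[e[0],e[1],e[2]],1))
t=np.linspace(0,2*np.pi,40);circ=np.c_[.007*np.cos(t),.07+.007*np.sin(t),0*t+.01]
for d in([0,0,0,0],[0,0,-.006,0]):
    u=proj(p,P(circ,d));print("pred",d,np.round(np.r_[sum(cv2.fitEllipse(u.astype(np.float32))[:2],())],1))
E_=[]
for row in range(70,165,10):
    k=np.abs(np.diff(g[row]))
    E_.append((150+np.argmax(k[150:200])+.5,row,-.075));E_.append((430+np.argmax(k[430:480])+.5,row,.075))
T_=[(c,44+np.argmax(np.diff(g[44:60,c]))+.5) for c in range(230,400,15)]
def res(d):
    r=[]
    for c,row,x in E_:
        a,b=proj(p,P([[x,.09,.01],[x,-.02,.01]],d));r.append((a[0]+(b[0]-a[0])*(row-a[1])/(b[1]-a[1])-c))
    for c,row in T_:
        a,b=proj(p,P([[-.05,.1,.01],[.05,.1,.01]],d));r.append(a[1]+(b[1]-a[1])*(c-a[0])/(b[0]-a[0])-row)
    h=proj(p,P([0,.07,.01],d))[0]-e[0]
    return np.r_[r,h*3]
r=least_squares(res,[0,0,0,0],x_scale=[.01,.01,.01,.1],loss="soft_l1");print("all dx dy dz yaw",r.x.round(4),res(r.x).round(1))
E
python3 meas.py
```

```text
ellipse [314.7 109.5  25.6  27.2  93.4]
pred [0, 0, 0, 0] [315.7 108.9  27.   27.8]
pred [0, 0, -0.006, 0] [315.6 108.2  26.1  26.9]
all dx dy dz yaw [-0.0008 -0.0011 -0.0068 -0.0015] [-0.2 -0.3  0.   0.5  0.2  0.4  0.4  0.2  0.6 -0.  -0.2 -0.2 -0.  -0.4
  0.2  0.4  0.4  0.2  0.5 -0.  -0.3 -0.3 -0.3 -0.2 -0.2 -0.2 -0.2 -0.2
 -0.2 -0.2 -0.2 -0.2 -1.1  2.9]
```

```bash
python3 to.py .5885 .234 .192 16.73
```

```text
slide [0.0158 0.0023 0.0162] twist 0.15 pos [0.5909 0.2182 0.2082] ang 16.88 j [-0.38  0.46 -0.02  1.65  0.01  1.03 -0.11] tilt [ 0.001  0.    -1.   ] F [-0.4  0.  -3.1] tq [-0.11  0.05  0.03] w 0.0135 15.875
```

Emit:
{"fn": "step_arm", "kwargs": {"jaw": [250, 250, 250, 250, 250, 250], "slide": [[0.008, 0.001, 0], [0.0158, 0.0023, 0.0], [0.0158, 0.0023, 0.01], [0.0158, 0.0023, 0.016], [0.0158, 0.0023, 0.016], [0.0158, 0.0023, 0.016]], "twist": [0, 0, 0, 0, 0, 0]}}

```text
time_s: 16.62
position: [0.5884, 0.2336, 0.1916]
orientation: [1.872, 2.523, -0.0]
force: [-0.3, -0.9, -2.7]
width: 0.0136
grasp_force: 30.0
```

```bash
python3 meas.py; python3 to.py .5885 .234 .192 16.73; python3 - <<'E'
from h import *
# top camera: pin hole of board, compared with prediction for board at the tool pose
v=(.589,.2325,.292)
p=ctrl.get_image("top");g=np.array(p["color"]).astype(np.float32).mean(2)
z=.192-.05-.0068+.01
C=lambda x,y,z:np.array([v[0]+np.cos(v[2])*x-np.sin(v[2])*y,v[1]+np.sin(v[2])*x+np.cos(v[2])*y,z])
print("pin hole expected",proj(p,C(0,.07,z))[0],"post hole",proj(p,C(0,0,z))[0])
u=proj(p,C(0,.07,z))[0].round().astype(int);print(u);print(g[u[1]-7:u[1]+8,u[0]-8:u[0]+9].astype(int))
for X in((-.075,.1),(.075,.1),(.075,-.1),(-.075,-.1)):print(proj(p,C(*X,z))[0].round(1))
E
```

```text
ellipse [317.  109.2  21.5  26.4 175.8]
pred [0, 0, 0, 0] [316.2 108.7  27.   27.8]
pred [0, 0, -0.006, 0] [316.2 108.   26.2  27. ]
all dx dy dz yaw [-0.0007 -0.0013 -0.0073  0.0056] [ 0.5 -0.6 -0.3  0.2 -0.   0.1  0.3 -0.   0.5 -0.1 -0.2 -0.3  0.   0.6
  0.3  0.5  0.6  0.4  0.8  0.2 -0.5  0.4 -0.7 -0.8 -0.9 -0.  -0.1 -0.2
 -0.4 -0.5 -0.6  5.3 -8.5  4. ]
slide [ 0.0002  0.0001 -0.0001] twist 0.14 pos [0.5885 0.2338 0.1919] ang 16.87 j [-0.4   0.48 -0.02  1.65  0.01  1.   -0.14] tilt [ 0.  0. -1.] F [-0.2  0.1 -3. ] tq [-0.06 -0.   -0.  ] w 0.0139 16.675
pin hole expected [168.09953237 214.74526857] post hole [200.19738312 204.37135034]
[168 215]
[[127 144 148 129 101  99  97  98  97  95  98 100  98 100  97  97  98]
 [110 124 142 142 119  99  95  97  99  95 100  98  95  97  95  96  96]
 [107 110 122 133 133 110  98  97  97 101  98  92  97  95  99  98  98]
 [111 111 101 110 123 131 106  92  94  98  95  98  98  95 102  95  95]
 [112 108 106 103 105 121 121 106  96  98  97  95  95  98  97  98  98]
 [113 111 110 106 104 104 113 113 103  94  95  99  96  97  99  96 100]
 [113 109 109 109 105 104  99 112 109 103  96  96  95  97  96  97  95]
 [112 108 111 107 107 106 100 102 104 105  98  95  97  97  97 102 100]
 [114 114 110 109 105 100 103 100  95 107 105  95  98  98 100  97  96]
 [114 113 110 108 107 103 102 101  93 101 105 108 100  94  95  99  96]
 [112 112 111 109 106 104 106 104 100  95 103 112 108  96  96  96  92]
 [116 113 108 110 105 101 105 100  98 101  95 106 112 107  96  92 100]
 [115 111 112 109 109 108 105 104  99 101  95  97 112 116 109  96  93]
 [117 116 108 110 107 103 104 106 101  98  95  97 104 110 105  95  85]
 [120 114 110 113 110 107 102 103 102 103  99  97  95  97 114 136 157]]
[164.7 253.4]
[143.9 185.4]
[235.  156.3]
[256.5 223.4]
```

```bash
python3 - <<'E'
from h import *
p=ctrl.get_image("wrist");c=np.array(p["color"])
v=(.589,.2325,.292)
C=lambda x,y,z:np.array([v[0]+np.cos(v[2])*x-np.sin(v[2])*y,v[1]+np.sin(v[2])*x+np.cos(v[2])*y,z])
print("pin top/tip, col top",proj(p,[C(0,.07,.12),C(0,.07,.106),C(0,.07,.1388),C(0,.07,.1288)]).round(1).tolist())
g=c.mean(2)
print("cols",list(range(298,338,2)))
for r in range(94,128,2):print(r,*["%3d"%x for x in g[r,298:338:2]],"|",*["%3d"%(int(c[r,k,0])-int(c[r,k,2])) for k in range(298,338,2)])
E
```

```text
pin top/tip, col top [[316.0, 108.1], [315.9, 106.8], [316.2, 110.1], [316.1, 109.0]]
cols [298, 300, 302, 304, 306, 308, 310, 312, 314, 316, 318, 320, 322, 324, 326, 328, 330, 332, 334, 336]
94 162 163 163 163 163 163 163 162 162 161 160 159 157 157 156 154 154 153 154 157 |  79  79  80  79  79  79  79  80  80  82  80  79  79  77  78  78  79  78  77  78
96 163 163 162 163 164 160 148 143 136 139 147 154 157 156 156 154 154 154 154 157 |  80  80  80  79  80  78  76  75  73  74  76  77  78  78  78  78  77  77  78  79
98 163 162 163 163 148 128 126 132 135 132 126 120 137 154 156 154 154 154 154 157 |  80  81  80  79  75  70  75  80  83  84  78  69  73  78  78  78  77  77  77  79
100 163 164 162 147 124 145 154 140 115 111 121 122 121 127 151 155 153 152 153 157 |  80  80  79  75  73  86  91  88  84  90 102  90  74  70  77  78  78  79  78  79
102 163 163 153 131 157 164 154 100  85  85  90  92 115 128 132 154 155 153 154 157 |  80  80  77  74  90  95  94  79  77  78  83  83  83  77  71  77  77  79  78  78
104 163 162 138 158 168 168 123  84  89  93  93  87  85 137 127 148 154 153 154 1
[... 1210 characters left out ...]
  76  79  73  75  78  79  78  77  79
120 164 163 165 167 140 126 122 122 121 122 121 121 129 149 156 156 155 155 155 158 |  81  81  81  82  74  76  77  77  77  77  77  76  72  77  77  77  77  77  78  79
122 163 163 164 170 171 156 141 134 129 132 135 142 157 161 157 155 155 154 155 158 |  81  81  80  82  83  79  76  76  77  76  76  75  80  79  79  78  79  78  78  80
124 163 164 163 164 169 174 172 167 164 164 167 168 162 158 156 156 155 154 156 158 |  81  80  81  81  83  83  83  81  83  81  81  82  81  79  78  79  79  79  79  78
126 163 163 163 164 164 165 170 173 174 171 167 161 159 158 156 156 155 154 155 158 |  81  80  80  81  81  82  82  83  83  82  82  81  79  78  79  79  80  79  80  80
```

The pin shows through the pin hole: its tip is at (316.3,108), against a prediction of (316,108.1). The hole centre is 1.9 px left and 0.8 px up, about 1 mm. I correct that and lower.

Emit:
{"fn": "step_arm", "kwargs": {"jaw": [250, 250, 250, 250, 250, 250], "slide": [[-0.0004, 0.001, 0], [-0.0004, 0.001, 0.004], [-0.0004, 0.001, 0.008], [-0.0004, 0.001, 0.012], [-0.0004, 0.001, 0.012], [-0.0004, 0.001, 0.012]], "twist": [0, 0, 0, 0, 0, 0]}}

```text
time_s: 17.52
position: [0.5893, 0.2339, 0.1797]
orientation: [1.871, 2.524, 0.0]
force: [0.3, -0.1, -3.1]
width: 0.0139
grasp_force: 30.0
```

Emit:
{"fn": "step_arm", "kwargs": {"jaw": [250, 250, 250, 250], "slide": [[0, 0, 0.003], [0, 0, 0.006], [0, 0, 0.006], [0, 0, 0.006]], "twist": [0, 0, 0, 0]}}

```text
time_s: 18.02
position: [0.5893, 0.2339, 0.1737]
orientation: [-1.871, -2.524, 0.0]
force: [0.4, 0.4, -4.2]
width: 0.0138
grasp_force: 30.0
```

Emit:
{"fn": "step_arm", "kwargs": {"jaw": [250, 250, 250, 250, 250, 250], "slide": [[0, 0, 0.003], [0, 0, 0.006], [0, 0, 0.008], [0, 0, 0.01], [0, 0, 0.01], [0, 0, 0.01]], "twist": [0, 0, 0, 0, 0, 0]}}

```text
time_s: 18.77
position: [0.5893, 0.2339, 0.1638]
orientation: [1.871, 2.524, 0.0]
force: [-0.7, -0.2, -3.2]
width: 0.0138
grasp_force: 30.0
```

Emit:
{"fn": "step_arm", "kwargs": {"jaw": [250, 250, 250, 250, 250], "slide": [[0, 0, 0.002], [0, 0, 0.004], [0, 0, 0.004], [0, 0, 0.004], [0, 0, 0.004]], "twist": [0, 0, 0, 0, 0]}}

```text
time_s: 19.4
position: [0.5897, 0.234, 0.1618]
orientation: [1.871, 2.523, 0.002]
force: [-4.3, -1.7, 8.8]
width: 0.0137
grasp_force: 30.0
```

Contact came at TCP z ≈ 0.162, the expected home height. I release and retreat straight up.

Emit:
{"fn": "step_arm", "kwargs": {"jaw": [230, 210, 180, 144, 144], "slide": [[0, 0, -0.001], [0, 0, -0.001], [0, 0, -0.001], [0, 0, -0.001], [0, 0, -0.001]], "twist": [0, 0, 0, 0, 0]}}

```text
time_s: 20.02
position: [0.5893, 0.2339, 0.1605]
orientation: [-1.871, -2.524, 0.0]
force: [0.4, -0.3, 0.2]
width: 0.0387
grasp_force: 0.0
```

Emit:
{"fn": "step_arm", "kwargs": {"jaw": [144, 144, 144, 144, 144, 144], "slide": [[0, 0, -0.02], [0, 0, -0.05], [0, 0, -0.08], [0, 0, -0.1], [0, 0, -0.1], [0, 0, -0.1]], "twist": [0, 0, 0, 0, 0, 0]}}

```text
time_s: 20.78
position: [0.589, 0.2337, 0.2605]
orientation: [-1.871, -2.523, 0.001]
force: [0.3, 0.1, 0.2]
width: 0.0402
grasp_force: 0.0
```

```bash
python3 - <<'E'
from h import *
p=ctrl.get_image("wrist");s=ctrl.state();print(s["time_s"],s["position"],s["force"])
v=(.589,.2325,.292)
C=lambda x,y,z:np.array([v[0]+np.cos(v[2])*x-np.sin(v[2])*y,v[1]+np.sin(v[2])*x+np.cos(v[2])*y,z])
print("pred corners home",proj(p,[C(-.075,.1,.116),C(.075,.1,.116),C(.075,-.1,.116),C(-.075,-.1,.116)]).round(1).tolist(),"pin",proj(p,C(0,.07,.12)).round(1))
g=cv2.GaussianBlur(np.array(p["color"]).astype(np.float32).mean(2),(3,3),0)
u=proj(p,[C(-.075,.1,.116),C(.075,.1,.116),C(.075,0,.116),C(-.075,0,.116)])
for f in(.25,.5,.75):
    a=u[0]*(1-f)+u[1]*f;c,r=a.round().astype(int);k=np.diff(g[r-12:r+12,c]);print("top edge",a.round(1),r-12+np.argmax(abs(k))+.5)
    for A,B in((u[0],u[3]),(u[1],u[2])):
        a=A*(1-f)+B*f;c,r=a.round().astype(int);k=np.diff(g[r,c-12:c+12]);print(" side",a.round(1),c-12+np.argmax(abs(k))+.5)
E
```

```text
20.825 [0.58870356 0.23360716 0.25990141] [-0.99640033 -0.1504384   0.27255046]
pred corners home [[219.7, 62.6], [411.0, 63.0], [392.9, 285.7], [236.7, 285.4]] pin [[315.3 102.6]]
top edge [267.5  62.7] 62.5
 side [222.   93.2] 222.5
 side [408.5  93.6] 407.5
top edge [315.4  62.8] 62.5
 side [224.4 123.9] 224.5
 side [406.  124.3] 405.5
top edge [363.2  62.9] 62.5
 side [226.7 154.6] 226.5
 side [403.5 154.9] 403.5
```

The board's edges match the home pose to within 1 px on all three visible sides, and everything is released, so I hand in.

```bash
python3 -c "
from workcell import ctrl
print(ctrl.hand_in())"
```

```text
the job is handed in; nothing more can be done
None
```

I stood the red bottle upright in the middle place, set the board home over the post and pin, released both and handed the job in at about 21 s; the hand-in returned no verdict.

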